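Roll the clay roller up to its stop rail

ROBOT

A 6-joint arm with a two-finger parallel gripper is mounted at the origin on a cart in front of the work surface, level with it; the furniture and walls round the work are solid. World frame = base frame: x ahead of the robot, y to its left, z up, the work surface at z = 0. Lengths are in m, angles in rad, forces in N, time in s.
With the tool pointing down it reaches from about 0.35 to 0.975 m from the base axis. Payload 4.9 kg.
Tool frame: the origin (TCP) lies at the very end of the fingers, on their centre line; the grasp point (between the pads) lies 19 mm behind it; z points along the fingers, y is the line along which they close (so a half turn about z gives the same grasp; the last joint's range is limited). The gripper opens to 85 mm and grips with 20 to 120 N. Pads are 22 mm wide; open, the fingers measure 114 mm over their backs; the gripper's body (76 mm by 85 mm) begins 54 mm behind the grasp point. The pads swing forward as they close: fully open they stand 13 mm farther back than shut.
Start: joints at [1.051, 0.053, 1.613, -0, 1.476, -0.119], TCP at [0.244, 0.575, 0.231] pointing down, gripper open.
Joint ranges: [-3.01, 3.01], [-1.01, 2.22], [0.06, 2.58], [-1.02, 4.17], [0.09, 2.62], [-3.14, 3.14]. Speed limits (rad/s): [2.57, 2.57, 3.14, 3.14, 3.14, 3.14].

INTERFACE

Orientations are given as a rotation vector (axis times angle).
In Python, from station import ctrl gives the robot as it stands.
- The arm moves only by the tool jog_arm, never from a script. Its argument "plan" is a list of rows, each a list of 7 numbers: the shift along the tool's x, y, z in units of 0.02 m (1.0 is 0.02 m), then the turn, a rotation vector about the tool's x, y, z in units of 45 degrees (1.0 is 45 degrees), then the opening, from -1 (shut) to 1 (fully open). A call has 1 to 8 rows; each row shifts and turns the commanded pose from where the row before left it, along the tool's axes as they then stand; what a row does not reach is not made up. A row lasts 1/10 s, in which the tool goes at most 50 mm and 8.59 degrees, less where a joint would pass 70% of its speed; a pose out of reach is approached as far as the arm can. A call with a number of a shift or a turn outside -1 to 1 is refused whole. A call with a gripper value outside its range is refused whole. The fingers move at their own pace and stop on an object; "grip_force" is the grip in N (left out, the last holds). Time passes only in rows, so rows that do not move let the fingers close. It gives the time, the measured TCP pose, the force, the opening and the grip force at its end, in the units of the state.
- ctrl.get_obs(): the state, without advancing time (a new reading comes with each control period).
- ctrl.get_image(name): name is "scene" or "top" or "wrist"; returns (picture, depth): 420x560x3 uint8, red, green, blue; 420x560 float32, m along the optical axis (not along the pixel's ray), 0 where there is no reading.
- ctrl.camera_info(name): a dict with "camera_matrix" (3x3 intrinsics, pixels), "rvec" (rotation vector, rad) and "tvec" (3), from world to camera coordinates, as OpenCV has them; the wrist camera has in their place "T_tool_cam" (4x4, takes a point from camera to tool coordinates, whose origin is the TCP and whose axes are the flange's). Camera axes: x right, y down, z forward; pixel columns grow to the right and rows downward; lengths in m; the calibration is good to about 2 mm. A picture is of the moment at which its call begins: read the wrist's pose just before it. camera_info takes no time and is no camera call.
- ctrl.finish_job(): hands the job in; it is judged then, once.
The state is a dict: "t": time; "q": joint angles; "dq": joint speeds; "effort": joint torques, N m; "tool_pos": TCP position; "tool_rot": TCP orientation; "contact_force": force on the tool from outside, world axes, zero at the start; "wrist_torque": the same for the moment, N m; "opening": finger opening in m; "grip_force": force on a finger pad.
Only numpy, scipy, OpenCV 4.12 (cv2) and the standard library are available. Lean on these libraries where they do the work, as an engineer would, in place of code of your own. Each camera call takes 0.05 s, during which the arm holds its last target. There are 200 camera calls.

TASK

Two plain wooden clay rollers lie on the table in front of a low wooden stop rail. Roll the thicker, longer one along the table away from the robot until it lies against the rail: press the closed fingertips on top of it like a flat palm and roll it under them, in a few short strokes, without lifting it or shoving it from behind low down. Leave the thinner roller and the small round spool stand near them where they are, and finish with the roller at rest against the rail.

Things in the scene. Friction and masses are not known exactly. Their poses are not given: they have to be found in the camera images.
- thick_roller: The roller to move: light-wood cylinder, dark line near each end, 44 mm diameter, 100 mm long, about 0.15 kg, lying 40 to 80 mm short of the rail, roughly parallel to it, before its left or right half. Origin: middle of its axis, 22 mm above the table; own y along the cylinder (x, z turn as it rolls). Advances half as far as fingertips rolling it; left alone it soon stops.
- thin_roller: Bystander: the same light wood with the same dark lines, but 28 mm in diameter and 70 mm long, lying parallel to the rail in front of its other half. Origin at the middle of its axis, 14 mm above the table; y along the cylinder. Free to roll; leave it.
- stop_rail: The stop: brown wooden rail fixed to the table, 340 mm long, 32 mm high, 32 mm deep, black rubber strip along its front, two screws in its top. Origin on the table at the middle of its front face; x points out of its back, away from robot and rollers (the way to roll; turned by up to 30 degrees); y along the rail; z up. A thick roller touching the front has its axis at x = -22 mm here.
- spool_stand: Bystander: small round black-sided spool stand with a light flange and a dark disc on top, 37 mm in diameter, 26 mm high, standing in front of the rail, nearer the robot than the rollers and between their lanes. Origin at the centre of its underside, z up. Leave it.
Things that resemble listed ones, but are neither listed nor needed, are in the scene too. What is shaped like the thick_roller but blue is not meant.

How it is judged:
On the way:
1. the thick roller turns under fingertips that press on top of it (contact force between the fingers and thick_roller above 0.3 N and angular speed of thick_roller above 0.4 rad/s and height (world z) of the grasp point above 0.052 m), for 0.15 s.
At the end, for the whole second after the job is handed in: The thick roller lies at rest on the table against the rail's front (gap at most 12 mm), parallel to it within 10 degrees, its middle at most 140 mm along from the rail's middle; the thin roller and the spool stand are within 20 mm of where they started (x of thick_roller in the frame of stop_rail between -0.034 and -0.015 m and y of thick_roller in the frame of stop_rail between -0.14 and 0.14 m and height (world z) of thick_roller below 0.027 m and angle between the y axis of thick_roller and the y axis of stop_rail, either way round below 0.175 rad and linear speed of thick_roller below 0.01 m/s and distance of each of thin_roller, spool_stand from where it was at the start of the episode below 0.02 m); the robot touches nothing.
It fails at once if the thick roller is lifted more than 12 mm off the table (height (world z) of thick_roller above 0.034 m).
It fails at once if the thick roller is gripped or pushed low down, by fingertips below about half its height (contact force between the fingers and thick_roller above 0.5 N and height (world z) of the grasp point below 0.042 m).
It fails at once if the thin roller is moved more than 20 mm (distance of thin_roller from where it was at the start of the episode above 0.02 m).
It fails at once if the spool stand is moved more than 20 mm (distance of spool_stand from where it was at the start of the episode above 0.02 m).
It also fails if it takes over 42 s, if anything falls off the work surface, if the arm or the gripper's body presses on something with over 40 N, if the wrist force passes 120 N, or if a joint passes its speed limit or range.

## Working session

There is one attempt and no reset: what is moved stays moved. The work goes in short steps, Python scripts to look and compute and a tool call to move; the robot and the scene stay as the last step left them, time stands still between calls to the robot, and variables do not carry over. Pictures are saved under pics/ and viewed, at most 10 in all, crops included, and the job is handed in when it is done.

Besides the shell and the picture viewer there is one more tool, called after "Call:" by a JSON object that holds its "method" and its "body". jog_arm: Moves the arm, as the interface text tells. Shifts and turns lie within -1 to 1; 1 stands for 0.02 m of shift or 45 degrees of turn. Its arguments: {"type":"object","properties":{"plan":{"type":"array"},"grip_force":{"type":"number"}},"required":["plan"]}

```bash
mkdir -p pics; cat > h.py <<'E'
import numpy as np, cv2
from scipy.spatial.transform import Rotation as R
from station import ctrl
def pts(name):
    im,d=ctrl.get_image(name); c=ctrl.camera_info(name); K=np.array(c["camera_matrix"])
    v,u=np.indices(d.shape); P=np.stack([(u-K[0,2])/K[0,0]*d,(v-K[1,2])/K[1,1]*d,d],-1)
    Rm=R.from_rotvec(np.ravel(c["rvec"])).as_matrix()
    W=(P-np.ravel(c["tvec"]))@Rm
    W[d==0]=np.nan
    return im,W
E
python3 - <<'E'
from h import *
for n in("top","scene"):
    im,W=pts(n); cv2.imwrite(f"pics/{n}0.png",im[...,::-1]); np.savez(f"{n}0.npz",im=im,W=W)
o=ctrl.get_obs();print(o)
E
```

```text
{'t': 0.1, 'q': array([ 1.05098521e+00,  5.32975708e-02,  1.61416814e+00, -1.72226352e-06,
        1.47601788e+00, -1.18988047e-01]), 'dq': array([-0.0011501 , -0.00089396, -0.00167534,  0.00045375,  0.00194419,
       -0.00030684]), 'effort': array([ 6.80890153e-04, -3.94903779e+01, -3.71364999e+01, -5.47167474e-05,
        3.90527493e-03,  1.28844792e-05]), 'tool_pos': array([0.24356652, 0.57496428, 0.23017496]), 'tool_rot': array([-6.25286776e-01, -3.07813139e+00,  2.82036678e-03]), 'contact_force': array([ 0.57620205,  0.19407445, -0.28015761]), 'wrist_torque': array([-0.03659455, -0.02251026, -0.04092616]), 'grip_force': 0.0, 'opening': 0.08529463746482066}
```

View pics/top0.png

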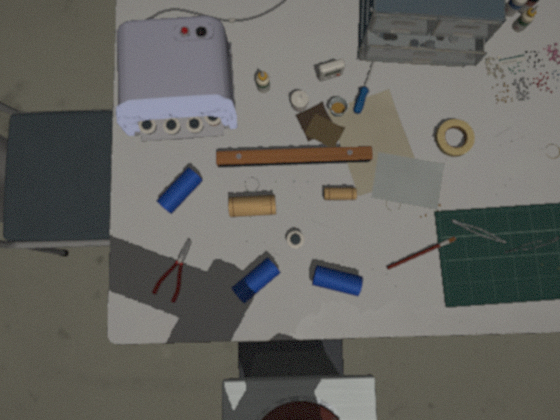

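View pics/scene0.png

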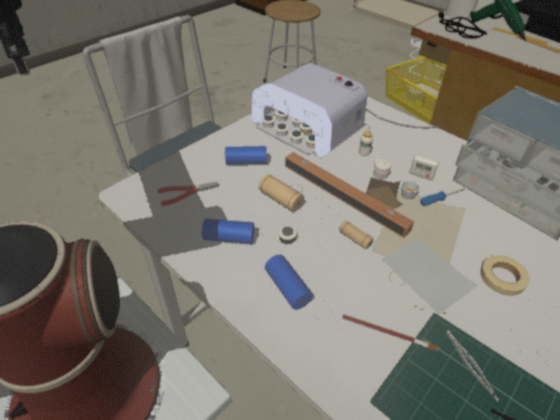

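The top picture shows the rail from (217,157) to (372,153), the thick roller at (252,205), the thin one at (340,193) and the spool stand at (295,238). Blue decoys lie around them, and the scene view agrees.

```bash
python3 - <<'E'
from h import *
for n,rois in(("top",dict(thick=(215,180,290,225),thin=(318,178,362,206),rail=(205,140,385,172),spool=(282,225,308,252))),("scene",dict(thick=(250,168,312,216),thin=(332,215,380,252)))):
    f=np.load(n+"0.npz");W=f["W"];im=f["im"]
    for k,(a,b,c,d) in rois.items():
        w=W[b:d,a:c].reshape(-1,3); rgb=im[b:d,a:c].reshape(-1,3).astype(int)
        z=np.nanmedian(w[:,2][np.abs(w[:,2])<.008])
        m=(w[:,2]>.010)&(w[:,2]<.08)
        if k!="spool": m&=(rgb[:,0]-rgb[:,2]>40)
        p=w[m]; (ct,sz,ang)=cv2.minAreaRect(p[:,:2].astype(np.float32))
        print(n,k,m.sum(),"tablez",z.round(4),"ctr",np.round(ct,4),"size",np.round(sz,4),"ang",round(ang,1),"ztop",np.percentile(p[:,2],[50,95]).round(4))
        if k!="spool":
            q=p[:,:2]-p[:,:2].mean(0);ax=np.linalg.svd(q,full_matrices=0)[2][0];print("   axis deg",np.degrees(np.arctan2(ax[1],ax[0])).round(2))
E
```

```text
top thick 767 tablez -0.0011 ctr [0.5093 0.0893] size [0.0358 0.0984] ang 1.8 ztop [0.0406 0.0446]
   axis deg -88.67
top thin 314 tablez -0.0011 ctr [ 0.5339 -0.1012] size [0.0672 0.0201] ang 89.0 ztop [0.0251 0.0291]
   axis deg -91.58
top rail 1947 tablez -0.0008 ctr [ 0.6194 -0.004 ] size [0.0301 0.3374] ang 0.8 ztop [0.031  0.0338]
   axis deg 90.75
top spool 236 tablez -0.0012 ctr [ 0.4374 -0.0009] size [0.0343 0.0363] ang 88.1 ztop [0.0206 0.0268]
scene thick 719 tablez 0.0013 ctr [0.5544 0.0895] size [0.1272 0.1   ] ang 1.3 ztop [0.0397 0.0457]
   axis deg -91.16
scene thin 377 tablez 0.0012 ctr [ 0.5318 -0.1014] size [0.021  0.0697] ang 1.2 ztop [0.0254 0.0297]
   axis deg -90.92
```

Call:
{"method": "jog_arm", "body": {"plan": [[0, 0, 0, 0, 0, -0.176, -1], [0, 0, 0, 0, 0, -0.176, -1], [0, 0, 0, 0, 0, -0.175, -1], [-1, -1, 0, 0, 0, 0, -1], [-1, -1, 0, 0, 0, 0, -1], [-1, -1, 0, 0, 0, 0, -1], [-1, -1, 0, 0, 0, 0, -1], [-1, -1, 0, 0, 0, 0, -1]], "grip_force": 40}}

```text
t: 0.9
tool_pos: [0.3456, 0.4757, 0.2307]
tool_rot: [0.021, -3.141, 0.001]
contact_force: [-0.1, 1.8, 0.1]
opening: 0.0001
grip_force: 0.0
```

Call:
{"method": "jog_arm", "body": {"plan": [[-1, -1, 0, 0, 0, 0, -1], [-1, -1, 0, 0, 0, 0, -1], [-1, -1, 0, 0, 0, 0, -1], [-1, -1, 0, 0, 0, 0, -1], [-1, -1, 0, 0, 0, 0, -1], [-1, -1, 0, 0, 0, 0, -1], [0, -1, 0, 0, 0, 0, -1], [0, -1, 0, 0, 0, 0, -1]]}}

```text
t: 1.7
tool_pos: [0.4674, 0.3172, 0.2305]
tool_rot: [0.02, -3.14, 0.001]
contact_force: [-0.0, -0.1, -0.8]
opening: -0.0002
grip_force: 0.0
```

Call:
{"method": "jog_arm", "body": {"plan": [[0, -1, 0, 0, 0, 0, -1], [0, -1, 0, 0, 0, 0, -1], [0, -1, 0, 0, 0, 0, -1], [0, -1, 0, 0, 0, 0, -1], [0, -1, 0, 0, 0, 0, -1], [0, -1, 0, 0, 0, 0, -1], [0, 0, 0, 0, 0, 0, -1], [0, 0, 0, 0, 0, 0, -1]]}}

```text
t: 2.5
tool_pos: [0.4686, 0.1984, 0.231]
tool_rot: [0.019, -3.141, -0.001]
contact_force: [-0.3, -0.7, -0.1]
opening: -0.0002
grip_force: 0.0
```

Call:
{"method": "jog_arm", "body": {"plan": [[-0.8, -1, 0, 0, 0, 0, -1], [-0.8, -1, 0, 0, 0, 0, -1], [0, -1, 0.5, 0, 0, 0, -1], [0, -1, 1, 0, 0, 0, -1], [0, -1, 1, 0, 0, 0, -1], [0, -0.5, 1, 0, 0, 0, -1], [0, 0, 1, 0, 0, 0, -1], [0, 0, 1, 0, 0, 0, -1]]}}

```text
t: 3.3
tool_pos: [0.5023, 0.0894, 0.1203]
tool_rot: [0.021, -3.141, -0.001]
contact_force: [-0.0, 0.5, 0.2]
opening: -0.0001
grip_force: 0.0
```

Call:
{"method": "jog_arm", "body": {"plan": [[0, 0, 1, 0, 0, 0, -1], [0, 0, 1, 0, 0, 0, -1], [0, 0, 0.75, 0, 0, 0, -1], [0, 0, 0, 0, 0, 0, -1], [0, 0, 0, 0, 0, 0, -1]]}}

```text
t: 3.8
tool_pos: [0.5024, 0.0892, 0.0665]
tool_rot: [0.021, -3.141, -0.0]
contact_force: [0.6, 0.0, 0.2]
opening: -0.0001
grip_force: 0.0
```

```bash
python3 - <<'E'
from h import *
o=ctrl.get_obs();print(o["tool_pos"],o["contact_force"])
a=ctrl.get_image("scene")[0];cv2.imwrite("pics/a.png",cv2.resize(a[100:280,180:420,::-1],None,fx=3,fy=3))
E
```

```text
[0.50240634 0.08920707 0.06645597] [0.56928729 0.01039779 0.17772728]
```

View pics/a.png

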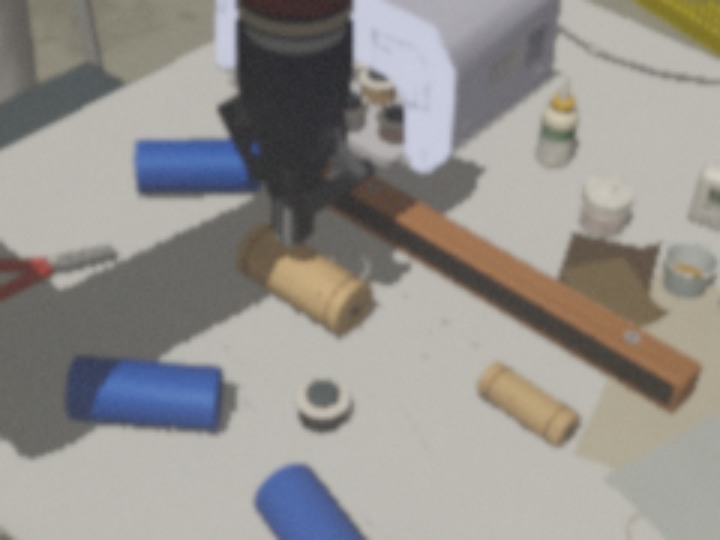

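The crop shows the closed fingertips at (295,240), just above the middle of the thick roller. Next I descend gently.

Call:
{"method": "jog_arm", "body": {"plan": [[0, 0, 0.8, 0, 0, 0, -1], [0, 0, 0.2, 0, 0, 0, -1], [0, 0, 0.1, 0, 0, 0, -1], [0, 0, 0, 0, 0, 0, -1]]}}

```text
t: 4.25
tool_pos: [0.5026, 0.0888, 0.0448]
tool_rot: [-0.021, 3.141, 0.0]
contact_force: [0.9, -0.2, 0.6]
opening: 0.0
grip_force: 0.0
```

Call:
{"method": "jog_arm", "body": {"plan": [[0, 0, 0.05, 0, 0, 0, -1], [0, 0, 0.05, 0, 0, 0, -1], [0, 0, 0, 0, 0, 0, -1]]}}

```text
t: 4.55
tool_pos: [0.5034, 0.0888, 0.0436]
tool_rot: [-0.021, 3.139, 0.0]
contact_force: [0.5, -0.6, 3.5]
opening: -0.0004
grip_force: 1.9
```

Call:
{"method": "jog_arm", "body": {"plan": [[0, 0, 0.05, 0, 0, 0, -1], [-0.25, 0, 0, 0, 0, 0, -1], [-0.25, 0, 0, 0, 0, 0, -1], [-0.25, 0, 0, 0, 0, 0, -1], [-0.25, 0, 0, 0, 0, 0, -1], [-0.25, 0, 0, 0, 0, 0, -1], [-0.2, 0, 0, 0, 0, 0, -1], [0, 0, 0, 0, 0, 0, -1]]}}

```text
t: 5.35
tool_pos: [0.5339, 0.0897, 0.0439]
tool_rot: [-0.02, 3.136, 0.002]
contact_force: [-0.3, 1.5, 7.4]
opening: 0.0001
grip_force: 4.3
```

Call:
{"method": "jog_arm", "body": {"plan": [[0, 0, -0.6, 0, 0, 0, -1], [0, 0, -1, 0, 0, 0, -1], [0, 0, -1, 0, 0, 0, -1], [1, 0, -1, 0, 0, 0, -1], [1, 0, 0, 0, 0, 0, -1], [1, 0, 0, 0, 0, 0, -1]]}}

```text
t: 5.95
tool_pos: [0.4709, 0.0883, 0.1144]
tool_rot: [-0.021, 3.14, -0.0]
contact_force: [-0.9, -0.1, -0.3]
opening: -0.0005
grip_force: 0.0
```

```bash
cat > m.py <<'E'
from h import *
import sys
print(ctrl.get_obs()["tool_pos"].round(4))
for n in("top","scene"):
    im,W=pts(n); i=im.astype(int)
    m=(W[...,2]>.012)&(W[...,2]<.05)&(i[...,0]-i[...,2]>30)&(W[...,0]>.45)&(W[...,0]<.597)&(W[...,1]>.01)&(W[...,1]<.16)
    t=m&(W[...,2]>.036)
    for mm in(m,t):
        p=W[mm]
        if len(p)>30: r=cv2.minAreaRect(p[:,:2].astype(np.float32));print(n,len(p),np.round(r[0],4),np.round(r[1],3),round(r[2],1),"med",np.median(p,0).round(4))
    cv2.imwrite(f"pics/m_{n}_{ctrl.get_obs()['t']:.1f}.png",im[...,::-1])
E
python3 m.py
```

```text
[0.4709 0.0883 0.1144]
scene 657 [0.5224 0.0882] [0.04  0.099] 4.7 med [0.5141 0.0725 0.0384]
scene 396 [0.5211 0.0881] [0.034 0.099] 5.5 med [0.5189 0.0784 0.0427]
```

Call:
{"method": "jog_arm", "body": {"plan": [[1, 0, -1, 0, 0, 0, -1], [1, 0, -1, 0, 0, 0, -1], [1, 0, -1, 0, 0, 0, -1], [1, 0, 0, 0, 0, 0, -1], [0, 0, 0, 0, 0, 0, -1]]}}

```text
t: 6.55
tool_pos: [0.391, 0.0874, 0.1741]
tool_rot: [-0.021, 3.139, -0.0]
contact_force: [0.8, 0.3, -0.0]
opening: -0.0002
grip_force: 0.0
```

```bash
cat > m.py <<'E'
from h import *
from scipy.optimize import least_squares
def fit(im,W):
    i=im.astype(int)
    m=(W[...,2]>.015)&(W[...,2]<.05)&(i[...,0]-i[...,2]>25)&(W[...,0]>.45)&(W[...,0]<.600)&(W[...,1]>.01)&(W[...,1]<.16)
    p=W[m]
    if len(p)<50: return
    f=lambda a:np.hypot((p[:,0]-a[0]-a[1]*(p[:,1]-.089))/np.hypot(1,a[1]),p[:,2]-.022-a[2])-.022
    r=least_squares(f,[np.median(p[:,0]),0,0],loss="soft_l1",f_scale=.002)
    return len(p),r.x.round(4),"yaw deg",np.degrees(-np.arctan(r.x[1])).round(2),"y",np.percentile(p[:,1],[1,99]).round(3)
if __name__=="__main__":
    print(ctrl.get_obs()["tool_pos"].round(4))
    for n in("top","scene"):
        g=np.load(n+"0.npz");print(n,"init",fit(g["im"],g["W"]))
        im,W=pts(n); print(n,fit(im,W)); cv2.imwrite(f"pics/m_{n}_{ctrl.get_obs()['t']:.1f}.png",im[...,::-1])
E
python3 m.py
```

```text
[0.391  0.0874 0.1741]
top init (891, array([ 0.5122, -0.0324, -0.0011]), 'yaw deg', np.float64(1.85), 'y', array([0.04 , 0.137]))
top (770, array([ 0.5249, -0.0349, -0.0012]), 'yaw deg', np.float64(2.0), 'y', array([0.04 , 0.136]))
scene init (817, array([ 0.5144, -0.0298,  0.0008]), 'yaw deg', np.float64(1.71), 'y', array([0.039, 0.136]))
scene (734, array([ 0.527 , -0.036 ,  0.0009]), 'yaw deg', np.float64(2.06), 'y', array([0.039, 0.134]))
```

Call:
{"method": "jog_arm", "body": {"plan": [[-1, 0, 0, 0, 0, 0, -1], [-1, 0, 0.2, 0, 0, 0, -1], [-1, 0, 1, 0, 0, 0, -1], [-1, 0, 1, 0, 0, 0, -1], [-1, 0, 1, 0, 0, 0, -1], [-1, 0, 1, 0, 0, 0, -1], [-0.3, 0, 1, 0, 0, 0, -1], [0, 0, 0.8, 0, 0, 0, -1]]}}

```text
t: 7.45
tool_pos: [0.5182, 0.0887, 0.0508]
tool_rot: [0.02, -3.139, 0.0]
contact_force: [0.0, 0.9, 0.6]
opening: 0.0002
grip_force: 0.0
```

Call:
{"method": "jog_arm", "body": {"plan": [[0, 0, 0.2, 0, 0, 0, -1], [0, 0, 0.2, 0, 0, 0, -1], [0, 0, 0.1, 0, 0, 0, -1], [0, 0, 0.08, 0, 0, 0, -1], [0, 0, 0.05, 0, 0, 0, -1], [0, 0, 0, 0, 0, 0, -1]]}}

```text
t: 8.05
tool_pos: [0.52, 0.089, 0.0438]
tool_rot: [-0.021, 3.135, -0.0]
contact_force: [-1.0, -0.1, 7.7]
opening: -0.0003
grip_force: 3.4
```

Call:
{"method": "jog_arm", "body": {"plan": [[-0.25, 0, 0, 0, 0, 0, -1], [-0.25, 0, 0, 0, 0, 0, -1], [-0.25, 0, 0, 0, 0, 0, -1], [-0.25, 0, 0, 0, 0, 0, -1], [-0.25, 0, 0, 0, 0, 0, -1], [-0.25, 0, 0, 0, 0, 0, -1], [-0.15, 0, 0, 0, 0, 0, -1], [0, 0, 0, 0, 0, 0, -1]]}}

```text
t: 8.85
tool_pos: [0.5531, 0.0899, 0.0438]
tool_rot: [-0.02, 3.135, 0.002]
contact_force: [-0.4, 1.7, 6.3]
opening: 0.0001
grip_force: 3.3
```

Call:
{"method": "jog_arm", "body": {"plan": [[0, 0, -0.6, 0, 0, 0, -1], [0, 0, -1, 0, 0, 0, -1], [0.9, 0, 0, 0, 0, 0, -1], [0, 0, 0, 0, 0, 0, -1]]}}

```text
t: 9.25
tool_pos: [0.5316, 0.0893, 0.0739]
tool_rot: [-0.021, 3.14, -0.0]
contact_force: [0.1, 0.5, -0.9]
opening: 0.0003
grip_force: 0.0
```

```bash
python3 m.py
```

```text
[0.5316 0.0893 0.0739]
top init (891, array([ 0.5122, -0.0324, -0.0011]), 'yaw deg', np.float64(1.85), 'y', array([0.04 , 0.137]))
top (167, array([ 5.404e-01, -2.670e-02, -4.000e-04]), 'yaw deg', np.float64(1.53), 'y', array([0.054, 0.136]))
scene init (817, array([ 0.5144, -0.0298,  0.0008]), 'yaw deg', np.float64(1.71), 'y', array([0.039, 0.136]))
scene (752, array([ 0.5418, -0.035 ,  0.0009]), 'yaw deg', np.float64(2.01), 'y', array([0.04 , 0.135]))
```

Call:
{"method": "jog_arm", "body": {"plan": [[0, 0, 1, 0, 0, 0, -1], [0, 0, 0.25, 0, 0, 0, -1], [0, 0, 0.15, 0, 0, 0, -1], [0, 0, 0.1, 0, 0, 0, -1], [0, 0, 0.1, 0, 0, 0, -1], [0, 0, 0.05, 0, 0, 0, -1], [0, 0, 0, 0, 0, 0, -1]]}}

```text
t: 10.05
tool_pos: [0.5361, 0.0893, 0.0437]
tool_rot: [-0.021, 3.134, 0.0]
contact_force: [-0.2, 0.1, 11.1]
opening: 0.0002
grip_force: 5.3
```

Call:
{"method": "jog_arm", "body": {"plan": [[-0.25, 0, 0, 0, 0, 0, -1], [-0.25, 0, 0, 0, 0, 0, -1], [-0.25, 0, 0, 0, 0, 0, -1], [-0.25, 0, 0, 0, 0, 0, -1], [-0.25, 0, 0, 0, 0, 0, -1], [-0.25, 0, 0, 0, 0, 0, -1], [-0.2, 0, 0, 0, 0, 0, -1], [0, 0, 0, 0, 0, 0, -1]]}}

```text
t: 10.85
tool_pos: [0.5703, 0.0902, 0.0437]
tool_rot: [-0.02, 3.134, 0.002]
contact_force: [0.5, 2.5, 10.5]
opening: -0.0
grip_force: 5.0
```

Call:
{"method": "jog_arm", "body": {"plan": [[0, 0, -0.6, 0, 0, 0, -1], [0, 0, -1, 0, 0, 0, -1], [0.9, 0, 0, 0, 0, 0, -1], [0, 0, 0, 0, 0, 0, -1]]}}

```text
t: 11.25
tool_pos: [0.5475, 0.0894, 0.0724]
tool_rot: [0.021, -3.141, 0.0]
contact_force: [-0.5, 0.4, -0.6]
opening: -0.0002
grip_force: 0.0
```

```bash
python3 m.py|grep -v init
```

```text
[0.5475 0.0894 0.0724]
top (267, array([ 0.5555, -0.0316, -0.0007]), 'yaw deg', np.float64(1.81), 'y', array([0.054, 0.137]))
scene (747, array([ 0.5573, -0.0322,  0.0008]), 'yaw deg', np.float64(1.85), 'y', array([0.04 , 0.134]))
```

Call:
{"method": "jog_arm", "body": {"plan": [[0, 0, 1, 0, 0, 0, -1], [0, 0, 0.25, 0, 0, 0, -1], [0, 0, 0.15, 0, 0, 0, -1], [0, 0, 0.1, 0, 0, 0, -1], [0, 0, 0.06, 0, 0, 0, -1], [0, 0, 0, 0, 0, 0, -1]]}}

```text
t: 11.95
tool_pos: [0.5515, 0.0894, 0.0438]
tool_rot: [-0.02, 3.136, 0.0]
contact_force: [0.3, 0.6, 8.3]
opening: 0.0001
grip_force: 4.8
```

Call:
{"method": "jog_arm", "body": {"plan": [[-0.25, 0, 0, 0, 0, 0, -1], [-0.25, 0, 0, 0, 0, 0, -1], [-0.25, 0, 0, 0, 0, 0, -1], [-0.25, 0, 0, 0, 0, 0, -1], [-0.25, 0, 0, 0, 0, 0, -1], [-0.25, 0, 0, 0, 0, 0, -1], [-0.2, 0, 0, 0, 0, 0, -1], [0, 0, 0, 0, 0, 0, -1]]}}

```text
t: 12.75
tool_pos: [0.5856, 0.0904, 0.0437]
tool_rot: [-0.02, 3.136, 0.002]
contact_force: [0.8, 1.3, 9.3]
opening: 0.0002
grip_force: 4.4
```

Call:
{"method": "jog_arm", "body": {"plan": [[0, 0, -0.6, 0, 0, 0, -1], [0, 0, -1, 0, 0, 0, -1], [0.9, 0, 0, 0, 0, 0, -1], [0, 0, 0, 0, 0, 0, -1]]}}

```text
t: 13.15
tool_pos: [0.5633, 0.0896, 0.073]
tool_rot: [0.021, -3.141, 0.0]
contact_force: [-0.8, 0.5, -0.4]
opening: 0.0002
grip_force: 0.0
```

```bash
python3 m.py|grep -v init
```

```text
[0.5633 0.0896 0.073 ]
top (157, array([ 0.5717, -0.0287, -0.0006]), 'yaw deg', np.float64(1.65), 'y', array([0.054, 0.138]))
scene (730, array([ 0.5725, -0.0324,  0.001 ]), 'yaw deg', np.float64(1.85), 'y', array([0.041, 0.135]))
```

Call:
{"method": "jog_arm", "body": {"plan": [[0, 0, 1, 0, 0, 0, -1], [0, 0, 0.25, 0, 0, 0, -1], [0, 0, 0.15, 0, 0, 0, -1], [0, 0, 0.1, 0, 0, 0, -1], [0, 0, 0.04, 0, 0, 0, -1], [0, 0, 0, 0, 0, 0, -1]]}}

```text
t: 13.85
tool_pos: [0.5664, 0.0896, 0.0439]
tool_rot: [-0.021, 3.138, -0.0]
contact_force: [0.4, -0.1, 5.9]
opening: 0.0002
grip_force: 2.8
```

Call:
{"method": "jog_arm", "body": {"plan": [[-0.2, 0, 0, 0, 0, 0, -1], [-0.2, 0, 0, 0, 0, 0, -1], [-0.2, 0, 0, 0, 0, 0, -1], [-0.15, 0, 0, 0, 0, 0, -1], [0, 0, 0, 0, 0, 0, -1]]}}

```text
t: 14.35
tool_pos: [0.5813, 0.09, 0.0439]
tool_rot: [-0.02, 3.138, 0.001]
contact_force: [-0.9, 0.4, 6.9]
opening: 0.0001
grip_force: 3.0
```

No rail contact yet, so I roll slowly a little further and watch the force.

Call:
{"method": "jog_arm", "body": {"plan": [[-0.1, 0, 0, 0, 0, 0, -1], [-0.05, 0, 0, 0, 0, 0, -1], [0, 0, 0, 0, 0, 0, -1]]}}

```text
t: 14.65
tool_pos: [0.5819, 0.0901, 0.0438]
tool_rot: [0.021, -3.138, -0.0]
contact_force: [-8.4, 0.3, 13.5]
opening: -0.0004
grip_force: 6.3
```

Call:
{"method": "jog_arm", "body": {"plan": [[0, 0, -0.6, 0, 0, 0, -1], [0, 0, -1, 0, 0, 0, -1], [1, 0, -1, 0, 0, 0, -1], [1, 0, -1, 0, 0, 0, -1], [1, 0, -1, 0, 0, 0, -1], [1, 0, -1, 0, 0, 0, -1], [1, 0, 0, 0, 0, 0, -1], [1, 0, 0, 0, 0, 0, -1]]}}

```text
t: 15.45
tool_pos: [0.4626, 0.0882, 0.1556]
tool_rot: [-0.02, 3.138, -0.0]
contact_force: [-0.4, -0.1, -0.3]
opening: 0.0
grip_force: 0.0
```

Call:
{"method": "jog_arm", "body": {"plan": [[1, 0, 0, 0, 0, 0, -1], [1, 0, 0, 0, 0, 0, -1], [1, 0, 0, 0, 0, 0, -1], [0, 0, 0, 0, 0, 0, -1]]}}

```text
t: 15.85
tool_pos: [0.4013, 0.0876, 0.154]
tool_rot: [-0.021, 3.14, 0.0]
contact_force: [-0.5, 0.4, -1.5]
opening: -0.0001
grip_force: 0.0
```

```bash
python3 m.py; ls pics|tail -2; python3 - <<'E'
import cv2,glob
f=sorted(glob.glob("pics/m_top_*"),key=lambda s:float(s[10:-4]))[-1]
cv2.imwrite("pics/end.png",cv2.resize(cv2.imread(f)[130:260,190:400],None,fx=3.5,fy=3.5))
E
```

```text
[0.4013 0.0876 0.154 ]
top init (891, array([ 0.5122, -0.0324, -0.0011]), 'yaw deg', np.float64(1.85), 'y', array([0.04 , 0.137]))
top (749, array([ 0.5792, -0.0122, -0.0012]), 'yaw deg', np.float64(0.7), 'y', array([0.043, 0.138]))
scene init (817, array([ 0.5144, -0.0298,  0.0008]), 'yaw deg', np.float64(1.71), 'y', array([0.039, 0.136]))
scene (720, array([ 0.5811, -0.0191,  0.0009]), 'yaw deg', np.float64(1.1), 'y', array([0.041, 0.136]))
scene0.png
top0.pngTraceback (most recent call last):
  File "<stdin>", line 2, in <module>
  File "<stdin>", line 2, in <lambda>
ValueError: could not convert string to float: '_13.2'
```

```bash
python3 - <<'E'
import cv2,glob,os
f=max(glob.glob("pics/m_top_*"),key=os.path.getmtime)
cv2.imwrite("pics/end.png",cv2.resize(cv2.imread(f)[130:260,190:400],None,fx=3.5,fy=3.5))
E
```

```text
(no output)
```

View pics/end.png

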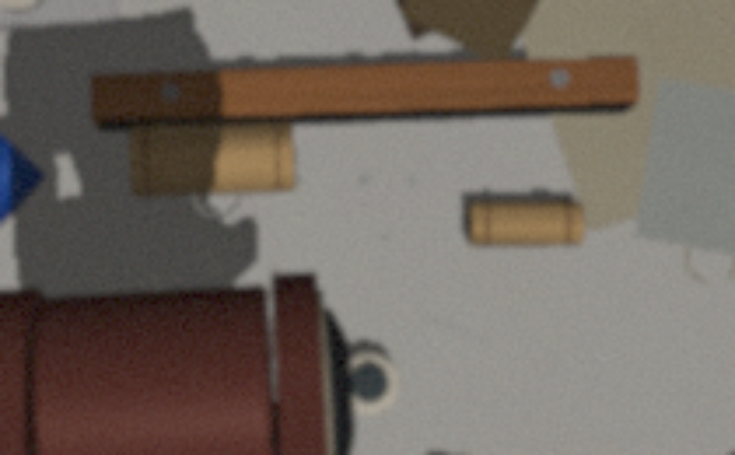

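The crop shows the thick roller against the rail at (213,158). The thin roller at (525,222) and the spool stand at (370,380) haven't moved.

```bash
python3 -c "
from station import ctrl
print(ctrl.finish_job())"
```

```text
the job is handed in; nothing more can be done
None
```

The thick roller was rolled in five short strokes until it lay against the rail, parallel to it within about 1 degree; the thin roller and spool stand look unmoved in the last picture, and the job is handed in (no verdict was returned).

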